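# Feed grinding balls into the inspection groove

### The arm

A 6-joint arm with a two-finger parallel gripper is mounted at the origin on a cart in front of the work surface, level with it; the furniture and walls round the work are solid. World frame = base frame: x ahead of the robot, y to its left, z up, the work surface at z = 0. Lengths are in m, angles in rad, forces in N, time in s.
With the tool pointing down it reaches from about 0.275 to 0.725 m from the base axis. Payload 5.6 kg.
Tool frame: the origin (TCP) lies midway between the tips of the shut fingers; the grasp point (between the pads) lies 19 mm behind it (grip_point_offset is the distance from the TCP to the grasp point, in m); z points along the fingers, y is the line along which they close (so a half turn about z gives the same grasp; the last joint's range is limited). The gripper opens to 85 mm and grips with 20 to 120 N. Pads are 22 mm wide; open, the fingers measure 114 mm over their backs; the gripper's body (76 mm by 85 mm) begins 54 mm behind the grasp point. The pads swing forward as they close: fully open they stand 13 mm farther back than shut.
Start: joints at [1.619, 0.255, 0.108, 0, -1.424, -0.285], TCP at [0.129, 0.535, 0.231] pointing down, gripper open.
Joint ranges: [-2.95, 2.95], [-1.21, 1.97], [-1.09, 1.5], [-2.87, 1.71], [-2.94, -0.07], [-3.05, 3.05]. Speed limits (rad/s): [2.57, 2.57, 3.14, 3.14, 3.14, 3.14].

### API

Orientations are given as a unit quaternion [x, y, z, w].
In Python, from bench import * gives the robot as it stands.
- The arm moves only by the tool send_rows, never from a script. Its argument "plan" is a list of rows, each a list of 3 entries, a list of its own where there are three numbers: the turn, a rotation vector about the tool's x, y, z in rad, then the shift along the tool's x, y, z in m, then the finger opening in m, from 0 to 0.0854. In form: [[[ax, ay, az], [tx, ty, tz], claw], ...]. A call has 1 to 5 rows; each row is the pose to reach, as a shift and turn from the pose commanded when the call began, along the tool's axes at that moment; what a row does not reach only later rows make up. A row lasts 1/8 s, in which the tool goes at most 62.5 mm and 10.7 degrees, less where a joint would pass 70% of its speed; a pose out of reach is approached as far as the arm can. A call with a gripper value outside its range is refused whole. The fingers move at their own pace and stop on an object; "newtons" is the grip in N (left out, the last holds). Time passes only in rows, so rows that repeat a pose let the fingers close. It gives the time, the measured TCP pose, the force, the opening and the grip force at its end, in the units of the state.
- state(): the state, without advancing time (a new reading comes with each control period).
- grab_frame(name): name is "scene" or "top"; returns (picture, depth): 384x512x3 uint8, red, green, blue; 384x512 float32, m along the optical axis (not along the pixel's ray), 0 where there is no reading.
- camera_params(name): a dict with "fx", "fy", "cx", "cy" (pixels), "extrinsics" (4x4, takes a point from world to camera coordinates). Camera axes: x right, y up, looking along -z (the intrinsics and any distortion apply to the point x, -y, -z); pixel columns grow to the right and rows downward; lengths in m; the calibration is good to about 2 mm. A picture is of the moment at which its call begins. camera_params takes no time and is no camera call.
- hand_in(): hands the job in; it is judged then, once.
Trained networks look in the newest picture that a camera, given by its name, has taken for a name from the list of things; names that differ only in an ending like _2 or _b are one class to them, and where a whole thing is asked for, a point or a joint stands for the part that bears it (a point fixed in the world has none). Each returns a list of dicts, best first, with "p" (0 to 1); they miss things now and then, are a little off and sometimes report something else, mostly with a low value. They report only what shows in the picture. A call takes as long as a camera call.
- spot_in(query, camera): "rect" ([left, top, right, bottom] in pixels, round what is visible of it).
The state is a dict: "time_s": time; "joints": joint angles; "qvel": joint speeds; "effort": joint torques, N m; "tcp_pos": TCP position; "orientation": TCP orientation; "wrist_force": force on the tool from outside, world axes, zero at the start; "wrist_torque": the same for the moment, N m; "width": opening from 0.0 (shut) to 1.0 (fully open); "grip_force": force on a finger pad.
Only numpy, scipy, OpenCV 4.12 (cv2) and the standard library are available. Lean on these libraries where they do the work, as an engineer would, in place of code of your own. Each camera call takes 0.05 s, during which the arm holds its last target. There are 200 camera calls.

### The job

Lift the feeder tray by its bar handle so that the three white ceramic grinding balls run down along the slanting guide rail and drop in single file into the V-groove, ready for a wear check. Then lower the tray back onto its rest and let go. Do not touch the balls with the gripper or arm, and leave the small crucible and the brass weight where they stand.

Things in the scene. Friction and masses are not known exactly. Their poses are not given: they have to be found in the camera images.
- feeder: Fixed aluminium feeder, 136 x 290 mm. Origin on the bench, midway, under the tray's hinge axis (70 mm up, along the feeder's x); +y to the tray and handle, -y to the V-groove, z up. Groove: 24 mm wide, centre line at x = -43 mm, from y = 0 to a stop at y = -116 mm, falling 10 degrees to the stop; a ball's centre in it is 54 (at the stop) to 73 mm above the bench.
- tray (a joint): Tilt (rad) of the grey tray (118 x 134 mm, walls 22 mm, about 0.3 kg) about the hinge: 0 = down on its rest, floor falling 5 degrees away from the groove; grows as the handle is lifted; stop at 0.6. Floor level at 0.09; at 0.35 to 0.5 the balls run along the slanting rail through the 24 mm outlet within 2 s. Swings freely, falls back when let go.
- tray_handle (a point): Middle of the handle: level round bar 12 mm thick, 98 mm long, along the feeder's x, on two rods 90 mm apart. It lies 160 mm from the hinge axis along the tray floor and 50 mm above the floor (tray down: 164 mm level from the hinge, 106 mm above the bench). The tray's wall tops are 28 mm lower, so fingers fit freely round it. The bar turns easily between gripper pads.
- ball_1: White ceramic grinding ball, 20 mm diameter, 16 g, at first lying in the tray against its back wall. Origin at its centre.
- ball_2: White ceramic grinding ball, 20 mm diameter, 16 g, at first lying in the tray against its back wall. Origin at its centre.
- ball_3: White ceramic grinding ball, 20 mm diameter, 16 g, at first lying in the tray against its back wall. Origin at its centre.
- crucible_small: Small cream alumina crucible, 38 mm wide, 34 mm high, upright on the bench to the left; bystander. Origin: centre of its underside, z up.
- brass_weight: Brass weight with a knob, 30 mm wide, 50 mm high, upright on the bench to the left; bystander. Origin: centre of its underside, z up.

How it is judged:
At the end, for the whole second after the job is handed in: All three balls lie at rest in the V-groove (centres within 10 mm of its centre line to either side, between the hinge and the end stop), and the tray is down on its rest (tilt under 0.06 rad) (x of ball_1 in the frame of feeder between -0.053 and -0.033 m and y of ball_1 in the frame of feeder between -0.117 and -0.01 m and z of ball_1 in the frame of feeder between 0.045 and 0.08 m and linear speed of each of ball_1, ball_2, ball_3 below 0.05 m/s and x of ball_2 in the frame of feeder between -0.053 and -0.033 m and y of ball_2 in the frame of feeder between -0.117 and -0.01 m and z of ball_2 in the frame of feeder between 0.045 and 0.08 m and x of ball_3 in the frame of feeder between -0.053 and -0.033 m and y of ball_3 in the frame of feeder between -0.117 and -0.01 m and z of ball_3 in the frame of feeder between 0.045 and 0.08 m and value of joint tray below 0.06 rad); the robot touches nothing.
It fails at once if the gripper or arm touches a ball (contact force between any of the fingers, the arm and ball_1 above 0.3 N or contact force between any of the fingers, the arm and ball_2 above 0.3 N or contact force between any of the fingers, the arm and ball_3 above 0.3 N).
It fails at once if the small crucible or the brass weight is moved more than 30 mm (distance of any of crucible_small, brass_weight from where it was at the start of the episode above 0.03 m).
It also fails if it takes over 40 s, if anything falls off the work surface, if the arm or the gripper's body presses on something with over 40 N, if the wrist force passes 120 N, or if a joint passes its speed limit or range.

## Working session

There is one attempt and no reset: what is moved stays moved. The work goes in short steps, Python scripts to look and compute and a tool call to move; the robot and the scene stay as the last step left them, time stands still between calls to the robot, and variables do not carry over. Pictures are saved under pics/ and viewed, at most 10 in all, crops included, and the job is handed in when it is done.

Besides the shell and the picture viewer there is one more tool, called after ">>>" by a JSON object that holds its "api" and its "payload". send_rows: Moves the arm, as the interface text tells. Its arguments: {"type":"object","properties":{"plan":{"type":"array"},"newtons":{"type":"number"}},"required":["plan"]}

```bash
mkdir -p pics
cat > h.py <<'E'
from bench import *
import numpy as np, cv2
def world(cam,u,v,d):
    c=camera_params(cam); E=np.array(c["extrinsics"])
    p=np.stack([(u-c["cx"])/c["fx"]*d,-(v-c["cy"])/c["fy"]*d,-d,np.ones_like(d)],-1)
    return (p@np.linalg.inv(E).T)[...,:3]
def cloud(cam,d):
    v,u=np.mgrid[0:d.shape[0],0:d.shape[1]].astype(float)
    return world(cam,u,v,d.astype(float))
def proj(cam,P):
    c=camera_params(cam); q=np.array(c["extrinsics"])@np.append(P,1)
    return c["cx"]+c["fx"]*q[0]/-q[2], c["cy"]-c["fy"]*q[1]/-q[2]
E
python3 - <<'E'
from h import *
ims=[]
for c in ("top","scene"):
    im,d=grab_frame(c); np.savez(f"{c}.npz",im=im,d=d); ims.append(im[:,:,::-1])
    cv2.imwrite(f"pics/{c}0.png",ims[-1])
    for q in ("feeder","tray_handle","ball_1","crucible_small","brass_weight"):
        for r in spot_in(q,c)[:3]: print(c,q,np.round(r["rect"]),round(r["p"],2))
    print(c,np.round(camera_params(c)["extrinsics"],3).tolist(),camera_params(c)["fx"])
print(state())
E
```

```text
top feeder [311. 164. 429. 247.] 0.78
top tray_handle [311. 160. 393. 228.] 0.72
top ball_1 [326. 202. 334. 208.] 0.53
top ball_1 [334. 172. 341. 180.] 0.52
top ball_1 [332. 186. 336. 195.] 0.38
top crucible_small [170. 174. 185. 187.] 0.71
top brass_weight [193. 217. 209. 229.] 0.42
top [[0.023, -1.0, -0.007, 0.139], [0.996, 0.022, 0.091, -0.527], [-0.091, -0.009, 0.996, -0.96], [0.0, 0.0, 0.0, 1.0]] 391.8958805604668
scene feeder [284. 188. 445. 333.] 0.63
scene feeder [179. 191. 194. 214.] 0.24
scene tray_handle [290. 187. 390. 255.] 0.97
scene ball_1 [303. 216. 313. 227.] 0.43
scene crucible_small [196. 176. 213. 190.] 0.63
scene brass_weight [181. 196. 192. 214.] 0.79
scene [[0.665, -0.747, 0.011, -0.246], [0.311, 0.291, 0.905, -0.271], [-0.679, -0.598, 0.426, -0.519], [0.0, 0.0, 0.0, 1.0]] 409.0934615298216
{'time_s': 0.6, 'joints': array([ 1.61860787e+00,  2.55069593e-01,  1.08201419e-01, -2.03030104e-06,
       -1.42389118e+00, -2.84547854e-01]), 'qvel': array([-0.00134306,  0.00098213,  0.00136807,  0.00025299, -0.0001696 ,
        0.00045167]), 'effort': array([-5.51792909e-04, -3.86187172e+01,  2.37981087e+01,  5.36637738e+00,
       -6.09576909e-04, -7.15448010e-06]), 'tcp_pos': array([0.1289938 , 0.53465369, 0.23129946]), 'orientation': array([ 9.93002648e-01, -1.18092085e-01, -4.04792467e-06, -1.80632046e-05]), 'wrist_force': array([-0.64553244,  0.29736255, -0.44803815]), 'wrist_torque': array([0.0450862 , 0.00691146, 0.03049506]), 'grip_force': 0.0, 'width': 1.002434292560782}
```

View pics/top0.png

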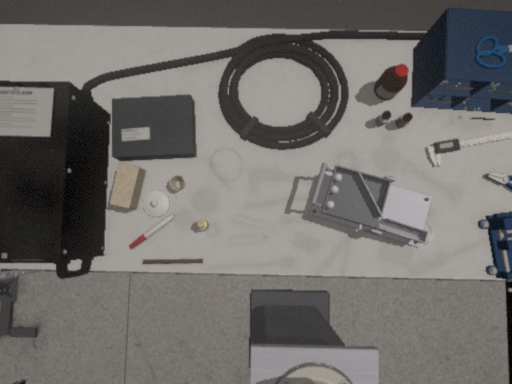

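View pics/scene0.png

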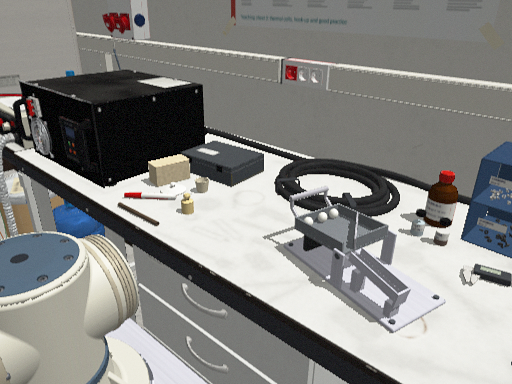

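The feeder lies right of centre in the top view. Its bar handle is at about (308, 195), the balls at (337, 177), (334, 190) and (330, 205), and the groove to the right. The crucible and weight are far to the left. Next I'll make a metric height map of the feeder.

Run:
```python
from h import *
for c,(x0,y0,x1,y1) in {"top":(285,145,450,260),"scene":(270,170,460,340)}.items():
    f=np.load(c+".npz"); P=cloud(c,f["d"])
    k=4 if c=="top" else 3
    cv2.imwrite(f"pics/{c}_crop.png",cv2.resize(f["im"][y0:y1,x0:x1,::-1],None,fx=k,fy=k,interpolation=cv2.INTER_CUBIC))
    b=P[y0:y1,x0:x1].reshape(-1,3); b=b[f["d"][y0:y1,x0:x1].ravel()>0]
    print(c,"bench z",np.median(b[np.abs(b[:,2])<.02,2]))
    print(np.histogram(b[:,2],bins=np.arange(-.01,.15,.005)))
    if c=="top":
        for u,v in ((337,177),(334,190),(330,205)):
            print(u,v,P[v,u])
        for m in range(155,232,4):
            r=P[m,296:322]; j=np.argmax(r[:,2]*(f["d"][m,296:322]>0)); print(m,296+j,np.round(r[j],3))
```

```text
top bench z 0.0013086292681769862
(array([   7, 4065, 8006, 1906,  790,  111,   30,    3,    4,    3,   32,
         70,  128,  260,  978, 1034,  372,  309,  261,  175,  139,   10,
          3,   64,  149,    7,    0,    0,    0,    0,    0]), array([-0.01 , -0.005,  0.   ,  0.005,  0.01 ,  0.015,  0.02 ,  0.025,
        0.03 ,  0.035,  0.04 ,  0.045,  0.05 ,  0.055,  0.06 ,  0.065,
        0.07 ,  0.075,  0.08 ,  0.085,  0.09 ,  0.095,  0.1  ,  0.105,
        0.11 ,  0.115,  0.12 ,  0.125,  0.13 ,  0.135,  0.14 ,  0.145]))
337 177 [ 0.56492441 -0.04073122  0.08084465]
334 190 [ 0.53384984 -0.03397445  0.07972126]
330 205 [ 0.49807464 -0.02486237  0.07884107]
155 307 [0.632 0.022 0.004]
159 301 [0.62  0.037 0.006]
163 321 [ 0.611 -0.015  0.004]
167 321 [0.584 0.002 0.108]
171 321 [0.574 0.002 0.11 ]
175 320 [0.564 0.004 0.111]
179 320 [0.555 0.004 0.113]
183 318 [0.546 0.009 0.112]
187 316 [0.536 0.013 0.113]
191 316 [0.527 0.014 0.115]
195 315 [0.518 0.015 0.112]
199 313 [0.509 0.02  0.112]
203 314 [0.499 0.018 0.113]
207 321 [ 0.493 -0.005  0.07 ]
211 315 [0.486 0.001 0.015]
215 320 [ 0.477 -0.012  0.011]
219 311 [0.467 0.01  0.003]
223 313 [0.456 0.005 0.006]
227 312 [0.446 0.007 0.003]
231 301 [0.435 0.035 0.004]
scene bench z -0.0005340048690991028
(array([  158, 13403,  2460,  3857,   691,  1102,   790,   679,   701,
         845,   429,   289,   338,   632,  1113,  1001,   746,   742,
         430,   351,   173,    65,    87,   151,    86,    32,    67,
          19,     0,     0,     0]), array([-0.01 , -0.005,  0.   ,  0.005,  0.01 ,  0.015,  0.02 ,  0.025,
        0.03 ,  0.035,  0.04 ,  0.045,  0.05 ,  0.055,  0.06 ,  0.065,
        0.07 ,  0.075,  0.08 ,  0.085,  0.09 ,  0.095,  0.1  ,  0.105,
        0.11 ,  0.115,  0.12 ,  0.125,  0.13 ,  0.135,  0.14 ,  0.145]))
```

View pics/top_crop.png

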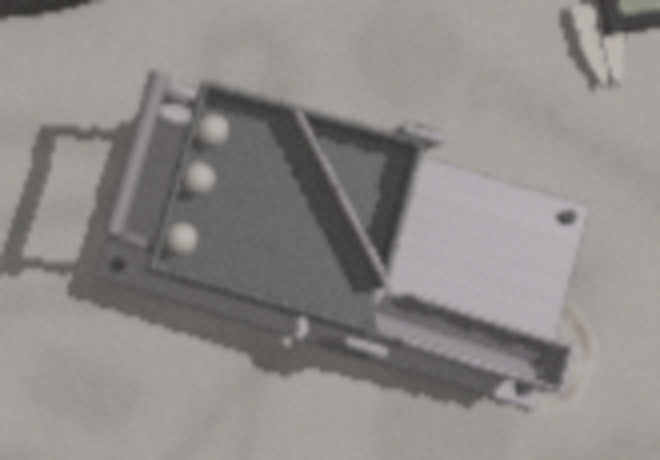

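View pics/scene_crop.png

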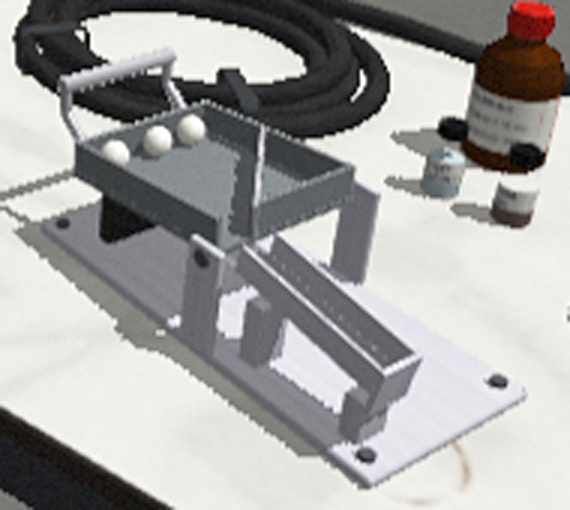

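The crops show the bar running from about (324, 164) to (314, 204) in the top view, with three balls against the back wall and the groove on the near side. I'll fit the bar and work out the grasp poses.

Run:
```python
from h import *
from scipy.spatial.transform import Rotation as R
for c,(x0,y0,x1,y1) in {"top":(300,155,335,215),"scene":(280,180,340,235)}.items():
    f=np.load(c+".npz"); P=cloud(c,f["d"])[y0:y1,x0:x1].reshape(-1,3)
    b=P[(P[:,2]>.100)&(P[:,2]<.122)&(P[:,0]>.46)&(P[:,0]<.62)&(P[:,1]>-.03)&(P[:,1]<.05)]
    m=np.median(b[:,:2],0); 
    vx,vy,a,e=cv2.fitLine(b[:,:2].astype(np.float32),cv2.DIST_HUBER,0,.001,.001).ravel()
    if vx<0: vx,vy=-vx,-vy
    t=(b[:,:2]-[a,e])@[vx,vy]; n=(b[:,:2]-[a,e])@[-vy,vx]
    mid=np.array([a,e])+np.array([vx,vy])*(np.percentile(t,1)+np.percentile(t,99))/2
    print(c,len(b),"mid",mid,"yaw x",np.degrees(np.arctan2(vy,vx)),"len",np.ptp(t),"n",np.percentile(n,[5,50,95]),"z",np.percentile(b[:,2],[5,50,95]))
    ys=np.array([-vy,vx]); print("origin",mid-.164*ys)
f=np.load("top.npz");P=cloud("top",f["d"])
# base plate edges / groove check
for u,v in ((314,211),(426,199),(414,243),(428,235),(382,222)): print(u,v,np.round(P[v,u],3))
s=state(); print(R.from_quat(s["orientation"]).as_matrix().round(3).tolist())
```

```text
top 223 mid [0.54710254 0.00669434] yaw x -15.477196 len 0.0976394854414703 n [-0.00546501  0.0001235   0.00508484] z [0.10702069 0.11102744 0.11460619]
origin [ 0.50333835 -0.15135849]
scene 235 mid [0.54553783 0.00458916] yaw x -15.646516 len 0.09836846986998801 n [-0.001951    0.00042612  0.00668357] z [0.10148326 0.10787565 0.11125037]
origin [ 0.50130675 -0.15333365]
314 211 [0.487 0.004 0.013]
426 199 [ 0.523 -0.279  0.014]
414 243 [ 0.412 -0.25   0.007]
428 235 [ 0.433 -0.287  0.003]
382 222 [ 0.461 -0.154  0.058]
[[0.972, -0.235, -0.0], [-0.235, -0.972, 0.0], [-0.0, -0.0, -1.0]]
```

>>> {"api": "send_rows", "payload": {"plan": [[[0,0,0.033],[0.53,0.416,0.031],0.036],[[0,0,0.033],[0.53,0.416,0.031],0.036],[[0,0,0.033],[0.53,0.416,0.031],0.036],[[0,0,0.033],[0.53,0.416,0.031],0.036],[[0,0,0.033],[0.53,0.416,0.031],0.036]], "newtons": 40}}

```text
time_s: 1.23
tcp_pos: [0.3234, 0.288, 0.2172]
orientation: [0.991, -0.134, 0.0, -0.0]
wrist_force: [1.4, 0.3, -0.6]
width: 0.424
grip_force: 0.0
```

>>> {"api": "send_rows", "payload": {"plan": [[[0,0,0],[0.29,0.2125,0.017],0.036],[[0,0,0],[0.29,0.2125,0.017],0.036],[[0,0,0],[0.29,0.2125,0.017],0.036],[[0,0,0],[0.29,0.2125,0.017],0.036],[[0,0,0],[0.29,0.2125,0.017],0.036]]}}

```text
time_s: 1.85
tcp_pos: [0.5171, 0.0429, 0.2024]
orientation: [0.991, -0.134, 0.0, -0.0]
wrist_force: [0.9, 0.8, 0.6]
width: 0.424
grip_force: 0.0
```

>>> {"api": "send_rows", "payload": {"plan": [[[0,0,0],[0.041,0.03,0.003],0.036],[[0,0,0],[0.041,0.03,0.003],0.036],[[0,0,0],[0.041,0.03,0.003],0.036]]}}

```text
time_s: 2.22
tcp_pos: [0.5473, 0.0049, 0.199]
orientation: [0.991, -0.135, -0.0, -0.0]
wrist_force: [-0.1, 0.9, 0.1]
width: 0.422
grip_force: 0.0
```

```bash
cat > go.py <<'E'
from h import *
import sys
from scipy.spatial.transform import Rotation as R
s=state(); M=R.from_quat(s["orientation"]).as_matrix(); p=s["tcp_pos"]
print("t",s["time_s"],"tcp",p.round(4),"F",s["wrist_force"].round(1),"w",round(s["width"],3),"yaw x",np.degrees(np.arctan2(M[1,0],M[0,0])).round(2),"turn",np.arctan2(M[:,2]@[.267,.964,0],-M[2,2]).round(3))
def shift(P): return (M.T@(np.array(P)-p)).round(4)
if len(sys.argv)>3: print("shift",shift([float(a) for a in sys.argv[1:4]]))
E
python3 go.py .5465 .006 .089
```

```text
t 2.225 tcp [0.5473 0.0049 0.199 ] F [-0.1  0.9  0.1] w 0.422 yaw x -15.49 turn -0.0
shift [-0.0011 -0.0008  0.11  ]
```

>>> {"api": "send_rows", "payload": {"plan": [[[0,0,0],[-0.001,-0.001,0.03],0.036],[[0,0,0],[-0.001,-0.001,0.06],0.036],[[0,0,0],[-0.001,-0.001,0.085],0.036],[[0,0,0],[-0.001,-0.001,0.1],0.036],[[0,0,0],[-0.001,-0.001,0.11],0.036]]}}

```text
time_s: 2.85
tcp_pos: [0.5468, 0.0068, 0.0892]
orientation: [0.991, -0.134, 0.0, -0.0]
wrist_force: [-0.2, 0.6, 0.7]
width: 0.421
grip_force: 0.0
```

```bash
python3 go.py .5465 .006 .089
python3 - <<'E'
from h import *
im,d=grab_frame("scene"); cv2.imwrite("pics/s1.png",cv2.resize(im[120:340,250:460,::-1],None,fx=2.5,fy=2.5,interpolation=cv2.INTER_CUBIC))
E
```

```text
t 2.85 tcp [0.5468 0.0068 0.0892] F [-0.2  0.6  0.7] w 0.421 yaw x -15.38 turn 0.0
shift [-0.      0.0009  0.0002]
```

View pics/s1.png

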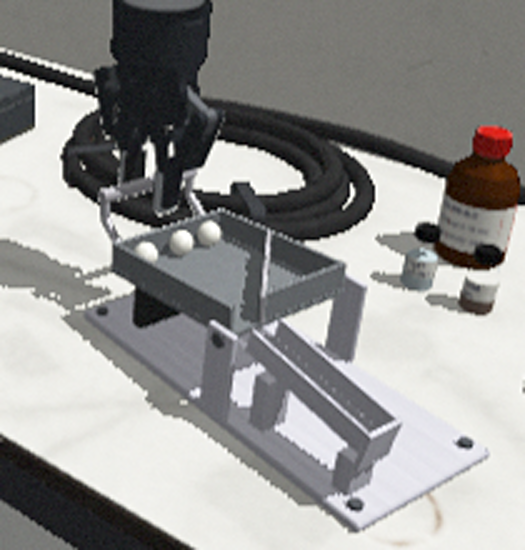

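The crop shows the fingers straddling the middle of the bar, around crop pixel (165, 185), clear of the balls. I'll close the gripper.

>>> {"api": "send_rows", "payload": {"plan": [[[0,0,0],[0,0,0],0.0],[[0,0,0],[0,0,0],0.0],[[0,0,0],[0,0,0],0.0],[[0,0,0],[0,0,0],0.0],[[0,0,0],[0,0,0],0.0]], "newtons": 40}}

```text
time_s: 3.52
tcp_pos: [0.5479, 0.0082, 0.0901]
orientation: [0.991, -0.134, 0.001, -0.002]
wrist_force: [0.5, 6.7, -0.0]
width: 0.119
grip_force: 38.9
```

```bash
cat > arc.py <<'E'
from h import *
from scipy.spatial.transform import Rotation as R
# TCP path in tool axes for tray tilts, pad point g ahead-offset .017; turn = k*tilt
s=state(); M=R.from_quat(s["orientation"]).as_matrix(); p=s["tcp_pos"]
print("w",s["width"],"grip",s["grip_force"],"F",s["wrist_force"],p)
g=.017; r=.1677; a0=np.radians(12.36); k=.8
def at(th):
    y=np.array([.267,.964,0]); z=np.array([0,0,1])
    bar=r*(np.cos(a0+th)*y+np.sin(a0+th)*z); ph=k*th
    return bar+g*(np.sin(ph)*y-np.cos(ph)*z)
for th in np.arange(.05,.46,.05):
    print(round(th,2),"turn",round(k*th,3),"shift",(M.T@(at(th)-at(0))).round(4))
E
python3 arc.py
```

```text
w 0.11862080250660759 grip 38.89624357223511 F [ 0.53224479  6.67802911 -0.03734779] [0.54789162 0.00817445 0.09011564]
0.05 turn 0.04 shift [ 0.      0.0013 -0.0082]
0.1 turn 0.08 shift [ 0.      0.003  -0.0162]
0.15 turn 0.12 shift [ 0.      0.0051 -0.0242]
0.2 turn 0.16 shift [ 0.0001  0.0076 -0.0321]
0.25 turn 0.2 shift [ 0.0001  0.0104 -0.0398]
0.3 turn 0.24 shift [ 0.0001  0.0137 -0.0474]
0.35 turn 0.28 shift [ 0.0001  0.0173 -0.0547]
0.4 turn 0.32 shift [ 0.0001  0.0213 -0.0619]
0.45 turn 0.36 shift [ 0.0001  0.0256 -0.0689]
```

>>> {"api": "send_rows", "payload": {"plan": [[[0.02,0,0],[0,-0.0005,-0.004],0.0],[[0.05,0,0],[0,0,-0.01],0.0],[[0.08,0,0],[0,0.0015,-0.0162],0.0],[[0.12,0,0],[0,0.0035,-0.0242],0.0],[[0.16,0,0],[0,0.006,-0.032],0.0]]}}

```text
time_s: 4.15
tcp_pos: [0.5457, 0.0007, 0.1222]
orientation: [0.988, -0.134, 0.012, -0.081]
wrist_force: [1.8, 4.2, -1.6]
width: 0.125
grip_force: 39.0
```

```bash
python3 go.py; sed -i 's/^    print(round.*/    print(round(th,2),"turn",round(k*(th-.2),3),"shift",(M.T@(at(th)-at(.2))).round(4))/' arc.py; python3 arc.py
```

```text
t 4.15 tcp [0.5457 0.0007 0.1222] F [ 1.8  4.2 -1.6] w 0.125 yaw x -15.48 turn 0.164
w 0.12495372355524038 grip 39.01823937892914 F [ 1.75730354  4.22088637 -1.61824263] [0.54571537 0.00067215 0.12222474]
0.05 turn -0.12 shift [-0.     -0.0024  0.0246]
0.1 turn -0.08 shift [-0.     -0.002   0.0164]
0.15 turn -0.04 shift [-0.     -0.0012  0.0082]
0.2 turn 0.0 shift [0. 0. 0.]
0.25 turn 0.04 shift [ 0.      0.0016 -0.0081]
0.3 turn 0.08 shift [ 0.      0.0036 -0.0161]
0.35 turn 0.12 shift [ 0.      0.006  -0.0239]
0.4 turn 0.16 shift [ 0.      0.0088 -0.0316]
0.45 turn 0.2 shift [ 0.0001  0.012  -0.0392]
```

Low forces; I'll carry on to about 0.42.

>>> {"api": "send_rows", "payload": {"plan": [[[0.04,0,0],[0,0.0016,-0.008],0.0],[[0.08,0,0],[0,0.0036,-0.016],0.0],[[0.12,0,0],[0,0.006,-0.024],0.0],[[0.16,0,0],[0,0.009,-0.0316],0.0],[[0.18,0,0],[0,0.0105,-0.0355],0.0]]}}

```text
time_s: 4.78
tcp_pos: [0.5412, -0.0151, 0.1558]
orientation: [0.976, -0.133, 0.024, -0.169]
wrist_force: [2.2, 5.4, 0.1]
width: 0.121
grip_force: 39.2
```

>>> {"api": "send_rows", "payload": {"plan": [[[0,0,0],[0,0,0],0.0],[[0,0,0],[0,0,0],0.0],[[0,0,0],[0,0,0],0.0],[[0,0,0],[0,0,0],0.0],[[0,0,0],[0,0,0],0.0]]}}

```text
time_s: 5.4
tcp_pos: [0.5413, -0.0146, 0.1549]
orientation: [0.977, -0.132, 0.023, -0.168]
wrist_force: [2.6, 5.1, 1.5]
width: 0.127
grip_force: 39.4
```

>>> {"api": "send_rows", "payload": {"plan": [[[0,0,0],[0,0,0],0.0],[[0,0,0],[0,0,0],0.0],[[0,0,0],[0,0,0],0.0],[[0,0,0],[0,0,0],0.0],[[0,0,0],[0,0,0],0.0]]}}

```text
time_s: 6.02
tcp_pos: [0.5413, -0.0146, 0.155]
orientation: [0.977, -0.132, 0.023, -0.168]
wrist_force: [2.2, 5.0, 0.8]
width: 0.124
grip_force: 39.4
```

>>> {"api": "send_rows", "payload": {"plan": [[[0,0,0],[0,0,0],0.0],[[0,0,0],[0,0,0],0.0],[[0,0,0],[0,0,0],0.0],[[0,0,0],[0,0,0],0.0],[[0,0,0],[0,0,0],0.0]]}}

```text
time_s: 6.65
tcp_pos: [0.5413, -0.0146, 0.155]
orientation: [0.977, -0.132, 0.023, -0.168]
wrist_force: [1.4, 5.0, 0.6]
width: 0.126
grip_force: 39.4
```

```bash
python3 go.py;  python3 - <<'E'
from h import *
im,d=grab_frame("scene"); a=cv2.resize(im[140:340,250:460,::-1],None,fx=1.9,fy=1.9,interpolation=cv2.INTER_CUBIC)
im,d=grab_frame("top"); b=cv2.resize(im[150:255,300:440,::-1],None,fx=2.85,fy=2.85,interpolation=cv2.INTER_CUBIC)
h=min(len(a),len(b)); cv2.imwrite("pics/s2.png",np.hstack([a[-h:],b[:h]])[:, :800])
E
```

```text
t 6.65 tcp [ 0.5413 -0.0146  0.155 ] F [1.4 5.  0.6] w 0.126 yaw x -15.45 turn 0.341
```

View pics/s2.png

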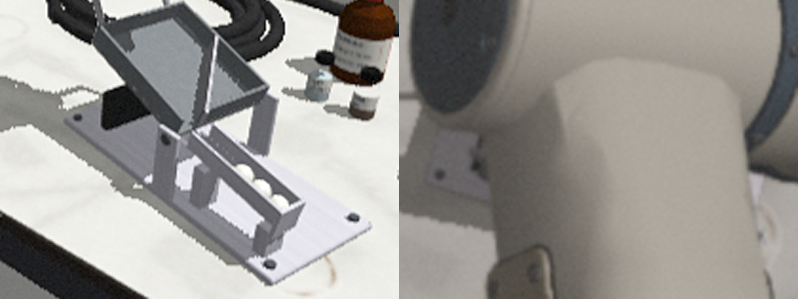

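The tray is empty and all three balls sit in the groove against the stop, near (245–282, 172–200) in the left half. Now I'll lower the tray.

```bash
sed -i 's/^for th in.*/for th in (.36,.3,.24,.18,.12,.06,.02,0):/; s/th-\.2)/th-.425)/; s/at(\.2)/at(.425)/' arc.py; python3 arc.py; python3 go.py .5479 .0082 .0895
```

```text
w 0.11768112406102331 grip 39.35227811336517 F [2.06124268 4.45110073 0.55985765] [ 0.5413589  -0.01459868  0.15496751]
0.36 turn -0.052 shift [-0.     -0.002   0.0105]
0.3 turn -0.1 shift [-0.     -0.0032  0.0203]
0.24 turn -0.148 shift [-0.     -0.0039  0.0301]
0.18 turn -0.196 shift [-0.     -0.0039  0.04  ]
0.12 turn -0.244 shift [-0.     -0.0034  0.0499]
0.06 turn -0.292 shift [-0.     -0.0022  0.0597]
0.02 turn -0.324 shift [-0.0001 -0.0012  0.0662]
0 turn -0.34 shift [-0.0001 -0.0005  0.0695]
t 6.75 tcp [ 0.5414 -0.0146  0.155 ] F [2.1 4.5 0.6] w 0.118 yaw x -15.45 turn 0.341
shift [ 0.0002 -0.0005  0.0696]
```

>>> {"api": "send_rows", "payload": {"plan": [[[-0.05,0,0],[0,-0.002,0.0105],0.0],[[-0.1,0,0],[0,-0.0032,0.0203],0.0],[[-0.148,0,0],[0,-0.0039,0.03],0.0],[[-0.196,0,0],[0,-0.0039,0.04],0.0],[[-0.244,0,0],[0,-0.0034,0.05],0.0]]}}

```text
time_s: 7.38
tcp_pos: [0.5468, 0.0046, 0.1088]
orientation: [0.99, -0.134, 0.007, -0.047]
wrist_force: [-0.7, 3.3, 0.8]
width: 0.124
grip_force: 39.8
```

```bash
python3 go.py .5479 .0082 .0895
```

```text
t 7.375 tcp [0.5468 0.0046 0.1088] F [-0.7  3.3  0.8] w 0.124 yaw x -15.42 turn 0.095
shift [ 0.0001 -0.0019  0.0196]
```

>>> {"api": "send_rows", "payload": {"plan": [[[-0.03,0,0],[0,-0.0005,0.006],0.0],[[-0.06,0,0],[0,-0.001,0.012],0.0],[[-0.08,0,0],[0,-0.0015,0.016],0.0],[[-0.095,0,0],[0,-0.0019,0.019],0.0],[[-0.095,0,0],[0,-0.0019,0.0195],0.0]]}}

```text
time_s: 8.0
tcp_pos: [0.5478, 0.0081, 0.0902]
orientation: [0.991, -0.134, 0.001, -0.0]
wrist_force: [-1.3, 5.7, 6.2]
width: 0.122
grip_force: 40.4
```

>>> {"api": "send_rows", "payload": {"plan": [[[0,0,0],[0,0,0],0.036],[[0,0,0],[0,0,0],0.036],[[0,0,0],[0,0,0],0.036],[[0,0,0],[0,0,0],0.036]]}}

```text
time_s: 8.5
tcp_pos: [0.5472, 0.0074, 0.0892]
orientation: [0.991, -0.135, -0.0, -0.0]
wrist_force: [-0.2, 0.3, -0.7]
width: 0.421
grip_force: 0.0
```

```bash
python3 go.py .5465 .0075 .20
```

```text
t 8.5 tcp [0.5472 0.0074 0.0892] F [-0.2  0.3 -0.7] w 0.421 yaw x -15.47 turn 0.001
shift [-0.0007 -0.     -0.1108]
```

Released. I'll back straight up, then move away from the feeder toward +y and check.

>>> {"api": "send_rows", "payload": {"plan": [[[0,0,0],[0,0,-0.03],0.036],[[0,0,0],[0,0,-0.06],0.036],[[0,0,0],[0,0,-0.1],0.036],[[0,0,0],[0,0,-0.14],0.036],[[0,0,0],[0,0,-0.14],0.036]]}}

```text
time_s: 9.12
tcp_pos: [0.549, 0.0075, 0.2331]
orientation: [0.991, -0.134, 0.004, -0.001]
wrist_force: [0.2, 0.1, -0.9]
width: 0.422
grip_force: 0.0
```

>>> {"api": "send_rows", "payload": {"plan": [[[0,0,0],[-0.14,-0.2,0],0.036],[[0,0,0],[-0.14,-0.2,0],0.036],[[0,0,0],[-0.14,-0.2,0],0.036],[[0,0,0],[-0.14,-0.2,0],0.036],[[0,0,0],[-0.14,-0.2,0],0.036]]}}

```text
time_s: 9.75
tcp_pos: [0.464, 0.2405, 0.2284]
orientation: [0.991, -0.132, -0.001, -0.0]
wrist_force: [-0.1, -1.1, 0.7]
width: 0.424
grip_force: 0.0
```

```bash
python3 go.py;  python3 - <<'E'
from h import *
a,_=grab_frame("scene"); im,d=grab_frame("top"); P=cloud("top",d)
O=np.array([.5025,-.152]); x=np.array([.964,-.267]); y=np.array([.267,.964])
for c in ("top","scene"):
    for r in spot_in("ball_1",c)[:4]:
        print(c,np.round(r["rect"]),round(r["p"],2), end=" ")
        if c=="top":
            u,v=int((r["rect"][0]+r["rect"][2])/2),int((r["rect"][1]+r["rect"][3])/2); q=P[v,u]; print(np.round([(q[:2]-O)@x,(q[:2]-O)@y,q[2]],3),end="")
        print()
for q in ("crucible_small","brass_weight"): print([np.round(r["rect"]) for r in spot_in(q,"scene")[:1]])
f=np.load("top.npz"); P0=cloud("top",f["d"])
for n,Q in (("before",P0),("now",P)):
    b=Q[150:215,300:335].reshape(-1,3); b=b[(b[:,2]>.1)&(b[:,2]<.125)]; print(n,"bar",len(b),np.median(b,0).round(4))
A=cv2.resize(a[170:340,270:460,::-1],None,fx=2,fy=2,interpolation=cv2.INTER_CUBIC); B=cv2.resize(im[155:255,305:435,::-1],None,fx=3.1,fy=3.4,interpolation=cv2.INTER_CUBIC)
cv2.imwrite("pics/s3.png",np.hstack([A,B]))
E
```

```text
t 9.75 tcp [0.464  0.2405 0.2284] F [-0.1 -1.1  0.7] w 0.424 yaw x -15.18 turn 0.0
top [416. 234. 424. 237.] 0.53 [-0.044 -0.103  0.064]
top [403. 227. 408. 232.] 0.43 [-0.041 -0.065  0.071]
scene [383. 277. 391. 286.] 0.64 
scene [376. 269. 381. 280.] 0.46 
scene [391. 285. 400. 293.] 0.44 
[array([194., 179., 212., 190.])]
[array([181., 191., 193., 214.])]
before bar 223 [0.546  0.0066 0.111 ]
now bar 221 [0.546  0.0065 0.1113]
```

View pics/s3.png

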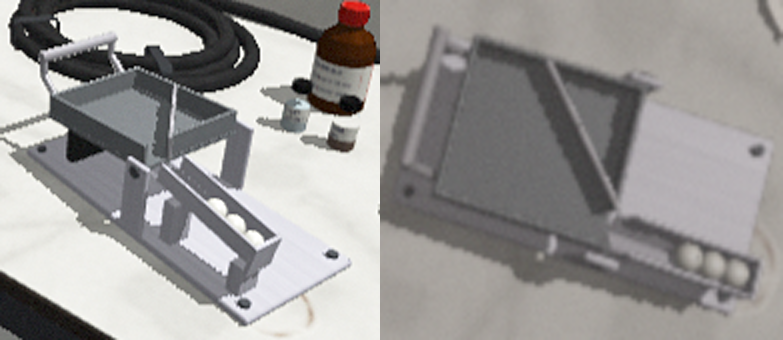

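The picture shows the three balls in a row at the groove's stop, around (690–738, 256–272) in the right half. The tray is empty and its bar is back at the starting height, the gripper is clear, and the crucible and weight have not moved.

```bash
python3 -c "
from bench import *
print(hand_in())"
```

```text
the job is handed in; nothing more can be done
None
```

I lifted the tray to about 0.42 rad, all three balls ran into the V-groove in single file, and the tray is back on its rest with the handle released. I handed the job in at about 10 s, but hand-in returned no verdict.

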